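# Kit left- and right-hand board brackets and a heat sink into their trays

## Robot

A 6-joint arm with a two-finger parallel gripper is mounted at the origin on the work surface. World frame = base frame: x ahead of the robot, y to its left, z up, the work surface at z = 0. Lengths are in m, angles in rad, forces in N, time in s.
With the tool pointing down it reaches from about 0.225 to 0.725 m from the base axis. Payload 3.1 kg.
Tool frame: the origin (TCP) lies on the centre line of the jaws, within the pads' length; the fingertips stand 14 mm ahead of it and the grasp point (between the pads) lies 5 mm behind it (manip.tips_ahead is the distance from the TCP to the fingertips, in m); z points along the fingers, y is the line along which they close (so a half turn about z gives the same grasp; the last joint's range is limited). The gripper opens to 85 mm and grips with 20 to 120 N. Pads are 22 mm wide; open, the fingers measure 114 mm over their backs; the gripper's body (76 mm by 85 mm) begins 54 mm behind the grasp point. The pads swing forward as they close: fully open they stand 13 mm farther back than shut.
Start: joints at [1.05, 0.048, 0.099, 1.622, 0, 1.443], TCP at [0.201, 0.485, 0.245] pointing down, gripper open.
Joint ranges: [-2.91, 2.91], [-0.99, 1.94], [-1.21, 1.42], [-2.12, 2.29], [-1.49, 1.47], [-3.14, 3.14]. Speed limits (rad/s): [2.79, 2.79, 3.14, 3.14, 3.14, 3.14].

## Interface

Orientations are given as a unit quaternion [x, y, z, w].
In Python, from station import manip, workorder, monitor, read_camera, camera_params gives the robot as it stands (manip), with the cameras as plain functions, the job (workorder) and the readings (monitor).
- The arm moves only by the tool shift_gripper, called by a JSON object that holds its "op" and its "data". Schema: {"type":"object","properties":{"rows":{"type":"array","items":{"type":"array","prefixItems":[{"type":"number"},{"type":"array","items":{"type":"number"},"minItems":3,"maxItems":3},{"type":"array","items":{"type":"number"},"minItems":3,"maxItems":3}],"minItems":3,"maxItems":3},"minItems":1,"maxItems":10},"only":{"type":"string"},"quiet":{"type":"boolean"},"lines":{"type":"string"}},"required":["rows"],"additionalProperties":false}. rows is a list of rows, 1 to 10 of them, each written [opening, [dx, dy, dz], [rx, ry, rz]]: the opening from 0.0 (shut) to 1.0 (fully open), then dx, dy, dz in a scale on which 1.0 is 0.8 m, then a rotation vector rx, ry, rz in shares of 4 rad (1.0 is 4 rad); each row shifts and turns the commanded pose from where the row before left it, along the tool's axes as they then stand; what a row does not reach is not made up. A row lasts 1/10 s, in which the tool goes at most 0.05 m and 0.15 rad, less where a joint would pass 70% of its speed; a pose out of reach is approached as far as the arm can. The fingers move at their own pace and stop on an object; the grip force is fixed at half the most. Time passes only in rows, so rows that do not move let the fingers close. The tool returns the time, the measured TCP pose, the force, the opening and the grip force at its end. only (a regular expression) keeps the lines of the reply that match it, lines (a string "A,B") keeps lines A to B, and quiet returns only ok. A shift or turn number past 1, either way, is cut back to 1. Input that does not fit is refused with a message, and nothing moves.
- monitor.get_obs(): the state, without advancing time (a new reading comes with each control period).
- read_camera(name): name is "scene" or "side" or "wrist"; returns the picture (480x640x3 uint8, blue, green, red); there is no depth.
- camera_params(name): a dict with "fx", "fy", "cx", "cy" (pixels), "T" (4x4, takes a point from camera to world coordinates). Camera axes: x right, y down, z forward; pixel columns grow to the right and rows downward; lengths in m; the calibration is good to about 2 mm. A picture is of the moment at which its call begins: read the wrist's pose just before it. camera_params takes no time and is no camera call; for the wrist camera it gives the pose at the moment of the call.
- workorder.sign_off(): hands the job in; it is judged then, once.
The state is a dict: "time_s": time; "joint_pos": joint angles; "joint_vel": joint speeds; "joint_torque": joint torques, N m; "position": TCP position; "ee_rot": TCP orientation; "force": force on the tool from outside, world axes, zero at the start; "moment": the same for the moment, N m; "gripper_width": opening from 0.0 (shut) to 1.0 (fully open); "grip_force": force on a finger pad.
Only numpy, scipy, OpenCV 4.12 (cv2) and the standard library are available. Lean on these libraries where they do the work, as an engineer would, in place of code of your own. Each camera call takes 0.05 s, during which the arm holds its last target. There are 200 camera calls.

## Task

Kit the five loose parts on the bench into the colour-coded trays, one part to a bay: the two left-hand brackets into the blue tray, the two right-hand brackets into the yellow tray and the black finned heat sink into the red tray. A bracket is left-hand if, standing on its base and seen from above with its eared end pointing away from you, the ear sticks out to the left; right-hand ones are the mirror image. Set each part down upright, flat on the floor of its bay, do not drop or toss it, and leave the solder reel and the brush where they are.

Things in the scene. Friction and masses are not known exactly. Their poses are not given: they have to be found in the camera images.
- bracket_left_1: LEFT-hand bracket, bright steel, 0.2 kg: U-channel open upward (mm:) 80 long (x), 30 wide over its rigid cheeks (y), 40 high, 3 thick. At its +x end a flat ear (3 thick, dark hole) juts sideways at base level: from above, eared end away from you, it is on the LEFT; it spans x 10 to 40 and reaches y +43. Footprint 80 x 58, centred 14 to +y of the origin. Origin: underside, mid-channel; z up.
- bracket_left_2: LEFT-hand bracket, bright steel, 0.2 kg: U-channel open upward (mm:) 80 long (x), 30 wide over its rigid cheeks (y), 40 high, 3 thick. At its +x end a flat ear (3 thick, dark hole) juts sideways at base level: from above, eared end away from you, it is on the LEFT; it spans x 10 to 40 and reaches y +43. Footprint 80 x 58, centred 14 to +y of the origin. Origin: underside, mid-channel; z up.
- bracket_right_1: RIGHT-hand bracket, bright steel, 0.2 kg: U-channel open upward (mm:) 80 long (x), 30 wide over its rigid cheeks (y), 40 high, 3 thick. At its +x end a flat ear (3 thick, dark hole) juts sideways at base level: from above, eared end away from you, it is on the RIGHT; it spans x 10 to 40 and reaches y -43. Footprint 80 x 58, centred 14 to -y of the origin. Origin: underside, mid-channel; z up.
- bracket_right_2: RIGHT-hand bracket, bright steel, 0.2 kg: U-channel open upward (mm:) 80 long (x), 30 wide over its rigid cheeks (y), 40 high, 3 thick. At its +x end a flat ear (3 thick, dark hole) juts sideways at base level: from above, eared end away from you, it is on the RIGHT; it spans x 10 to 40 and reaches y -43. Footprint 80 x 58, centred 14 to -y of the origin. Origin: underside, mid-channel; z up.
- heat_sink: Black aluminium heat sink, 0.09 kg, standing upright: 36 (x) x 45 (y) x 42 mm high. A web along y carries six upright fins running along x; the outermost fins are its flat flanks at y = +22.5 and -22.5 (hold it there, 45 mm wide). Origin: centre of the underside; z up. Either bay, either way round.
- tray_blue: Blue tray for the left-hand brackets, fixed (sizes in mm). 110 (x) x 181 (y), rim 18 above the bench; floor and walls 3 thick. A wall along x at y = 0, as high as the rim, parts it into two bays, each 104 (x) x 86 (y) inside, centred at y = +44.5 and -44.5. Origin: centre of the underside, on the bench; z up; bay floor at z = 3. The three trays differ in colour only.
- tray_yellow: Yellow tray for the right-hand brackets, fixed (sizes in mm). 110 (x) x 181 (y), rim 18 above the bench; floor and walls 3 thick. A wall along x at y = 0, as high as the rim, parts it into two bays, each 104 (x) x 86 (y) inside, centred at y = +44.5 and -44.5. Origin: centre of the underside, on the bench; z up; bay floor at z = 3. The three trays differ in colour only.
- tray_red: Red tray for the heat sink, fixed (sizes in mm). 110 (x) x 181 (y), rim 18 above the bench; floor and walls 3 thick. A wall along x at y = 0, as high as the rim, parts it into two bays, each 104 (x) x 86 (y) inside, centred at y = +44.5 and -44.5. Origin: centre of the underside, on the bench; z up; bay floor at z = 3. The three trays differ in colour only.
- solder_reel: Bystander, loose, not to be moved: reel of solder wire (mm) 68 across, blue lower and white upper flange, on a dark square steel foot 90 x 90 x 12; 71 high in all, 0.9 kg. Origin: centre of the underside.
- brush: Bystander, loose, not to be moved: brush on yellow bristles, black back 116 (x) x 36 (y), bristles 124 x 52 mm, bow handle above it reaching x = -95 and 80 mm high. Origin: under the middle of the bristles. (A green bench vice, 72 mm high, is fixed beyond the trays at the far side of the bench.)

How it is judged:
By the outcome, as a careful person would: the job done as asked, in the order asked, and still so for the second after the job is handed in, with the robot touching nothing.
It also fails if it takes over 109 s, if anything falls off the work surface, if the arm or the gripper's body presses on something with over 40 N, if the wrist force passes 120 N, or if a joint passes its speed limit or range.

## Working session

There is one attempt and no reset: what is moved stays moved. The work goes in short steps, Python scripts to look and compute and a tool call to move; the robot and the scene stay as the last step left them, time stands still between calls to the robot, and variables do not carry over. Pictures are saved under pics/ and viewed, at most 14 in all, crops included, and the job is handed in when it is done.

```bash
ls; mkdir -p pics
```

Run:
```python
from station import manip, workorder, monitor, read_camera, camera_params
import cv2,numpy as np
np.set_printoptions(precision=4,suppress=True)
for n in("scene","side","wrist"):
    im=read_camera(n); cv2.imwrite(f"pics/{n}0.png",im); p=camera_params(n); print(n,p["fx"],p["fy"],p["cx"],p["cy"]);print(p["T"])
print(monitor.get_obs()["time_s"],monitor.get_obs()["ee_rot"],manip.tips_ahead)
```

```text
pics
station.py
scene 438.0283346388228 438.0283346388228 320.24044483287076 229.23734989491805
[[ 0.4472  0.6179 -0.6467  1.1341]
 [ 0.8943 -0.2974  0.3343 -0.3208]
 [ 0.0142 -0.7278 -0.6856  0.6872]
 [ 0.      0.      0.      1.    ]]
side 458.7341662615041 458.7341662615041 320.3647469930958 235.2990347504449
[[ 0.8051 -0.3285  0.4939 -0.001 ]
 [-0.5931 -0.4596  0.6611 -0.7118]
 [ 0.0098 -0.8252 -0.5648  0.642 ]
 [ 0.      0.      0.      1.    ]]
wrist 424.46737132788417 424.46737132788417 317.5446460078321 231.75058454299725
[[ 0.3825  0.8737  0.3006  0.1234]
 [ 0.9239 -0.361  -0.1264  0.5169]
 [-0.002   0.3261 -0.9453  0.3732]
 [ 0.      0.      0.      1.    ]]
0.15 [ 0.1951  0.9808 -0.0009 -0.0003] 0.014
```

View pics/scene0.png

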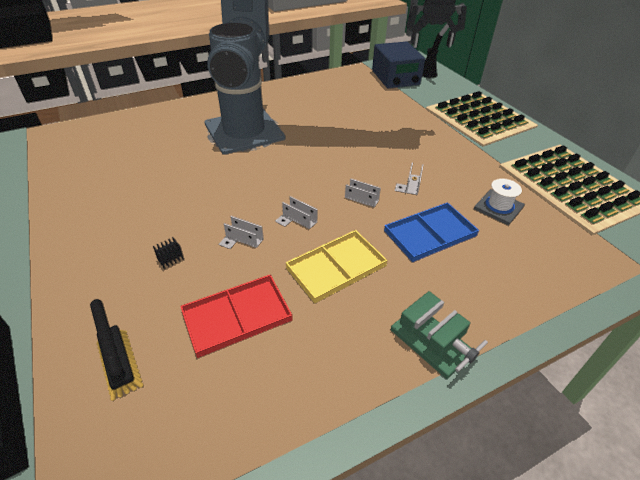

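View pics/side0.png

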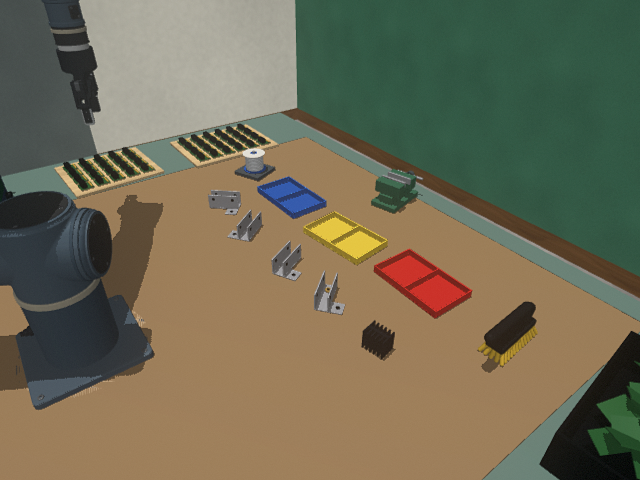

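The scene view shows a row of parts on the robot's side: the heat sink at (168,253) and brackets at (242,232), (298,213), (363,192) and (412,182). The red, yellow and blue trays are at (237,315), (337,265) and (431,231), the reel at (500,200) and the brush at (117,350). The side view shows the same layout.

Create h.py:
```python
import cv2,numpy as np
np.set_printoptions(precision=4,suppress=True)
from scipy.spatial.transform import Rotation as R
def ray(p,uv):
    uv=np.atleast_2d(uv).astype(float); T=p["T"]
    d=np.c_[(uv[:,0]-p["cx"])/p["fx"],(uv[:,1]-p["cy"])/p["fy"],np.ones(len(uv))]@T[:3,:3].T
    return T[:3,3],d
def plane(p,uv,z):
    o,d=ray(p,uv); return o+d*((z-o[2])/d[:,2])[:,None]
def tri(p1,a,p2,b):   # midpoint of two rays and their gap
    o1,d1=ray(p1,a);o2,d2=ray(p2,b);out=[]
    for u,v in zip(d1,d2):
        s=np.linalg.lstsq(np.c_[u,-v],o2-o1,rcond=None)[0]
        x,y=o1+u*s[0],o2+v*s[1]; out.append(np.r_[(x+y)/2,np.linalg.norm(x-y)])
    return np.array(out)
def blobs(m,amin):
    m=cv2.morphologyEx(m,cv2.MORPH_CLOSE,np.ones((3,3)))
    return [c for c in cv2.findContours(m,cv2.RETR_EXTERNAL,cv2.CHAIN_APPROX_NONE)[0] if cv2.contourArea(c)>amin]
def masks(im):
    h=cv2.cvtColor(im,cv2.COLOR_BGR2HSV)
    g=lambda lo,hi:cv2.inRange(h,lo,hi)
    return dict(red=g((0,180,90),(6,255,255))|g((174,180,90),(180,255,255)),yellow=g((22,130,110),(34,255,255)),
      blue=g((105,150,60),(125,255,255)),steel=g((0,0,70),(180,60,255)),black=g((0,0,0),(180,255,45)))
```

Run:
```python
from h import *
from station import manip, workorder, monitor, read_camera, camera_params
for n,roi in(("scene",(60,150,540,420)),("side",(170,140,560,380))):
    im=cv2.imread(f"pics/{n}0.png");p=camera_params(n)
    for k,m in masks(im).items():
        z=np.zeros_like(m);x0,y0,x1,y1=roi;z[y0:y1,x0:x1]=m[y0:y1,x0:x1]
        for c in blobs(z,100 ):
            q=c[:,0]; w=plane(p,q,0.018 if k in("red","yellow","blue") else 0.02)[:,:2]
            r=cv2.minAreaRect(w.astype(np.float32)*1000)
            print(n,k,q.mean(0).round(),np.round(r[0],1),np.round(r[1],1),round(r[2],1))
```

```text
scene red [231. 317.] [ 636.1 -234.5] [179.1 118.9] 89.8
scene yellow [334. 265.] [608.   -9.6] [119.4 187.4] 7.2
scene blue [430. 231.] [611.2 227.8] [118.  189.9] 0.9
scene steel [505. 404.] [999.6  87.9] [184.9  59.9] 90.0
scene steel [456. 378.] [908.5  55.2] [388.5 108.5] 90.0
scene steel [441. 324.] [823.3  90.7] [11.3 88.1] 15.5
scene steel [429. 314.] [796.7  83.8] [15.6 87.9] 15.0
scene steel [240. 233.] [ 437.3 -152.9] [ 90.8 101.9] 62.9
scene steel [296. 213.] [429.7 -14. ] [ 92.4 103.9] 53.0
scene steel [501. 201.] [600.8 453.2] [ 93.2 171.7] 27.3
scene steel [362. 192.] [429.9 155.5] [94.7 76.8] 36.0
scene steel [411. 179.] [429.4 298.8] [ 56.2 135.7] 45.2
scene steel [511. 153.] [475.8 613. ] [157.5  62.7] 64.7
scene black [110. 345.] [ 592.7 -450.8] [199.4  35.7] 4.0
scene black [168. 253.] [ 430.7 -312.8] [70.2 51. ] 11.1
scene black [527. 160.] [504.8 629.5] [22.5 95.2] 0.2
side red [422. 282.] [ 618.3 -238.6] [190.3 123.1] 89.8
side yellow [507. 348.] [ 624.7 -450.8] [129.2  49.5] 4.1
side yellow [346. 237.] [590.7 -14.6] [126.2 195.2] 7.3
side blue [293. 196.] [593.3 230.8] [120.6 181.6] 1.5
side steel [328. 293.] [ 437.6 -154.6] [134.7  59.1] 54.3
side steel [288. 261.] [424.  -15.9] [142.8  62.5] 55.7
side steel [246. 226.] [428.  158.1] [135.2  58.6] 36.5
side steel [225. 201.] [427.3 296.4] [136.9  86.7] 61.8
side steel [488. 228.] [ 899.8 -164.2] [ 69.7 482.3] 0.1
side steel [254. 164.] [619.4 454.5] [220.6 114.9] 51.6
side steel [363. 161.] [899.2 286.5] [ 69.6 428.9] 0.1
side steel [177. 156.] [453.3 647.1] [256.8  71.1] 68.7
side black [376. 339.] [ 430.1 -310. ] [64.5 62.4] 12.0
side black [512. 327.] [ 662.8 -435.8] [163.9  44.9] 4.0
```

Careful with the scale: shifts go in shares of 0.8 m and turns go in shares of 4 rad. That gives: -0.043 m / 0.8 = -0.0538, -0.0165 m / 0.8 = -0.0206, -0.14 rad / 4 = -0.035.

{"op": "shift_gripper", "data": {"rows": [[1,[-0.0538,-0.0206,-0.0075],[0,0,0]],[1,[-0.0538,-0.0206,-0.0075],[0,0,0]],[1,[-0.0538,-0.0206,-0.0075],[0,0,0]],[1,[-0.0538,-0.0206,-0.0075],[0,0,0]],[1,[-0.0538,-0.0206,-0.0075],[0,0,0]],[1,[-0.0538,-0.0206,-0.0075],[0,0,0]],[1,[-0.0538,-0.0206,-0.0075],[0,0,0]],[1,[-0.0538,-0.0206,-0.0075],[0,0,0]],[1,[0,0,0],[0,0,-0.035]],[1,[0,0,0],[0,0,-0.035]]]}}

```text
time_s: 1.15
position: [0.4693, 0.2298, 0.2927]
ee_rot: [0.055, 0.998, -0.0, -0.001]
force: [-0.2, 0.2, 0.7]
gripper_width: 0.999
grip_force: 0.0
```

{"op": "shift_gripper", "data": {"rows": [[1,[0,0,0],[0,0,-0.0275]],[1,[0,0,0],[0,0,0]],[1,[0,0,0],[0,0,0]]]}}

```text
time_s: 1.45
position: [0.4681, 0.2314, 0.293]
ee_rot: [0.003, 1.0, -0.0, -0.0]
force: [0.6, 0.1, 0.4]
gripper_width: 0.998
grip_force: 0.0
```

Create snap.py:
```python
import sys,pickle
from h import *
from station import manip, workorder, monitor, read_camera, camera_params
o=monitor.get_obs();p=camera_params("wrist");im=read_camera("wrist")
cv2.imwrite(f"pics/{sys.argv[1]}.png",im);pickle.dump(p,open(f"pics/{sys.argv[1]}.pkl","wb"))
print(o["time_s"],o["position"],o["ee_rot"],o["joint_pos"]);print(p["T"])
```

```bash
python3 snap.py w1
```

```text
1.45 [0.4681 0.2314 0.293 ] [ 0.0025  1.     -0.0001 -0.0003] [0.3306 0.0592 0.2065 1.7187 0.     0.3356]
[[ 0.0048  0.9455  0.3256  0.3844]
 [ 1.     -0.0043 -0.0023  0.2318]
 [-0.0008  0.3256 -0.9455  0.4218]
 [ 0.      0.      0.      1.    ]]
```

In the tool's units: -0.048 m / 0.8 = -0.06.

{"op": "shift_gripper", "data": {"rows": [[1,[0,-0.06,0],[0,0,0]],[1,[0,-0.06,0],[0,0,0]],[1,[0,-0.06,0],[0,0,0]],[1,[0,-0.06,0],[0,0,0]],[1,[0,-0.06,0],[0,0,0]],[1,[0,-0.06,0],[0,0,0]],[1,[0,-0.06,0],[0,0,0]],[1,[0,-0.06,0],[0,0,0]],[1,[0,0,0],[0,0,0]],[1,[0,0,0],[0,0,0]]]}}

```text
time_s: 2.5
position: [0.4668, -0.1533, 0.293]
ee_rot: [0.003, 1.0, 0.0, -0.0]
force: [-0.2, 0.5, -0.2]
gripper_width: 0.999
grip_force: 0.0
```

```bash
python3 snap.py w2
```

```text
2.5 [ 0.4668 -0.1533  0.293 ] [ 0.0032  1.      0.0005 -0.0004] [-0.4542 -0.0208  0.1252  1.7179  0.0006 -0.4478]
[[ 0.0061  0.9455  0.3255  0.3831]
 [ 1.     -0.0059 -0.0016 -0.1529]
 [ 0.0004  0.3255 -0.9455  0.4219]
 [ 0.      0.      0.      1.    ]]
```

View pics/w1.png

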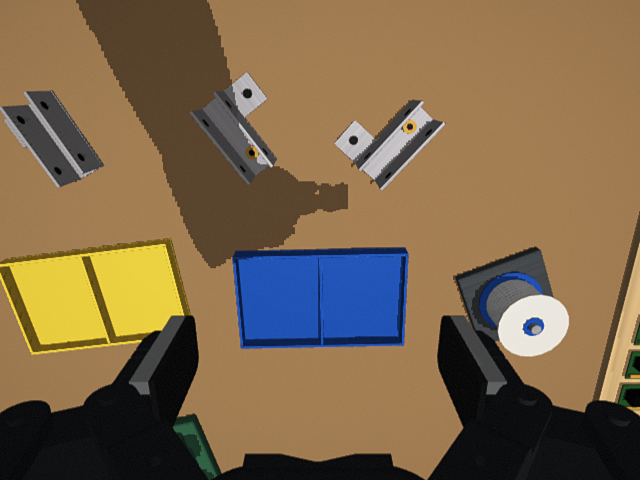

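View pics/w2.png

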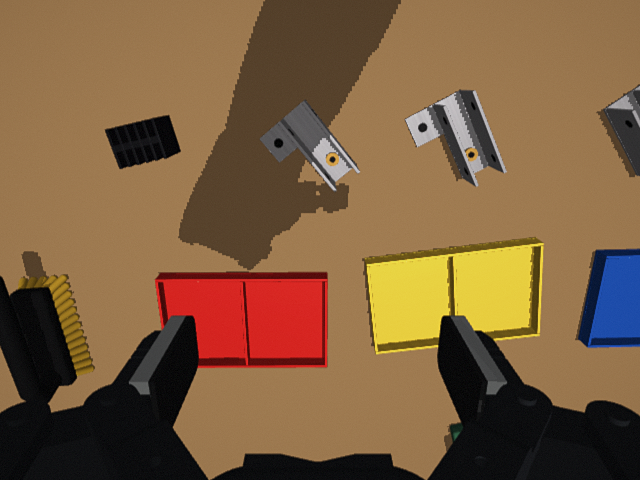

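w1 shows right-hand brackets at (234,130) with its ear at (247,93), and at (398,145) with its ear at (353,140). It also shows the yellow tray at (95,295), the blue tray at (320,298) and the reel at (515,310). w2 shows the heat sink at (143,141), and left-hand brackets at (312,145) with its ear at (278,143), and at (462,138) with its ear at (422,128). The red tray is at (243,320). Next I'll zoom in on the parts.

Run:
```python
from h import *
t=[]
for n,x,y in(("w1",175,65),("w1",330,85),("w2",90,85),("w2",250,85),("w2",395,75)):
    im=cv2.imread(f"pics/{n}.png")[y:y+120,x:x+125]
    b=cv2.resize(im,(266,255),interpolation=cv2.INTER_CUBIC)
    for i in range(0,125,20):cv2.putText(b,str(x+i),(int(i*2.128),8),0,.28,(0,255,255));cv2.line(b,(int(i*2.128),10),(int(i*2.128),14),(0,255,255))
    for i in range(0,120,20):cv2.putText(b,str(y+i),(0,int(i*2.125)+12),0,.28,(255,255,0))
    t.append(b)
t.append(t[0]*0)
cv2.imwrite("pics/m1.png",np.vstack([np.hstack(t[:3]),np.hstack(t[3:])]))
```

```text
(no output)
```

View pics/m1.png

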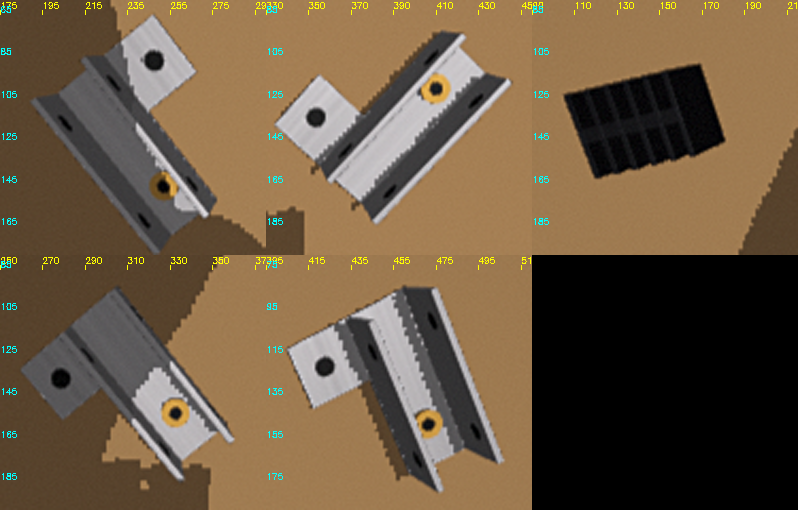

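The zoom shows an ear hole and an orange bushing on the floor of each bracket. In full-image pixels (ear hole / bushing):
- A: (247,93) / (251.6,153)
- B: (353.5,140) / (410,126)
- C: (279,143) / (332,159)
- D: (423,127) / (471,154)

The heat sink top quad has corners at (105,130), (168,115), (180,151) and (120,168).

Run:
```python
from h import *
import pickle
P={n:pickle.load(open(f"pics/{n}.pkl","rb")) for n in("w1","w2")};I={n:cv2.imread(f"pics/{n}.png") for n in P}
def refine(im,uv,dark):
    x,y=np.round(uv).astype(int);r=8;c=im[y-r:y+r+1,x-r:x+r+1]
    h=cv2.cvtColor(c,cv2.COLOR_BGR2HSV)
    m=(h[...,2]<45) if dark else cv2.inRange(h,(14,140,90),(26,255,255))>0
    yy,xx=np.nonzero(m);return np.array([x-r+xx.mean(),y-r+yy.mean()]),len(xx)
for k,n,e,g,s in(("A","w1",(247,93),(251.6,153),-1),("B","w1",(353.5,140),(410,126.4),-1),("C","w2",(278.7,143),(332,159.4),1),("D","w2",(422.7,127),(471,154.5),1)):
    e,ne=refine(I[n],e,1);g,ng=refine(I[n],g,0)
    E,G=plane(P[n],[e,g],.003)[:,:2]
    d=E-G; th=np.arctan2(d[1],d[0])-s*np.arctan2(29,50)
    c,si=np.cos(th),np.sin(th);Rm=np.array([[c,-si],[si,c]])
    o=(E+G)/2-Rm@np.array([0,s*14.5e-3])
    print(k,e,ne,g,ng,"dist",np.linalg.norm(d),"E",E,"G",G,"yaw",np.degrees(th),"org",o)
    # predicted cheek top corners as check
    q=np.array([[40,15],[40,-15],[-40,15],[-40,-15]])/1000@Rm.T+o
    X=np.c_[q,np.full(4,.04)];T=P[n]["T"];v=(X-T[:3,3])@T[:3,:3];print("  tops px",np.c_[v[:,0]/v[:,2]*P[n]["fx"]+P[n]["cx"],v[:,1]/v[:,2]*P[n]["fy"]+P[n]["cy"]].round().tolist())
hs=plane(P["w2"],[(105,130),(168,115),(180,151),(120,168)],.042);print("sink",hs[:,:2],hs.mean(0))
def corner4(c): return cv2.boxPoints(cv2.minAreaRect(c)) 
for n in P:
    for k,m in masks(I[n]).items():
        if k in("red","yellow","blue"):
            for c in blobs(m,4000):
                h=cv2.convexHull(c);a=cv2.approxPolyDP(h,6,True)[:,0]
                w=plane(P[n],a,.018);r=cv2.minAreaRect((w[:,:2]*1000).astype(np.float32))
                print(n,k,a.tolist(),np.round(r[0],1),np.round(r[1],1),round(r[2],1))
```

```text
A [246.9649  93.2281] 57 [251.4719 152.2022] 89 dist 0.05499499762408255 E [0.3908 0.1652] G [0.4458 0.1664] yaw -148.65924860329682 org [0.4259 0.1534]
  tops px [[188.0, 105.0], [216.0, 86.0], [241.0, 182.0], [269.0, 165.0]]
B [353. 140.] 45 [409.2755 126.5612] 98 dist 0.055238805051505246 E [0.4345 0.2656] G [0.422  0.3195] yaw -46.84649997435177 org [0.4389 0.3025]
  tops px [[375.0, 192.0], [353.0, 168.0], [443.0, 131.0], [422.0, 105.0]]
C [278.0896 142.9104] 67 [331.9722 158.6481] 108 dist 0.054799828274877706 E [ 0.4356 -0.1915] G [ 0.4512 -0.1389] yaw -136.6741398237922 org [ 0.4335 -0.1546]
  tops px [[272.0, 124.0], [296.0, 99.0], [334.0, 189.0], [358.0, 166.0]]
D [422.3333 127.2708] 48 [471.5333 153.5333] 90 dist 0.0562428916202654 E [ 0.4216 -0.0521] G [ 0.4471 -0.002 ] yaw -147.00678561858945 org [ 0.4265 -0.0149]
  tops px [[437.0, 107.0], [469.0, 87.0], [479.0, 183.0], [509.0, 165.0]]
sink [[ 0.4187 -0.3388]
 [ 0.4064 -0.2822]
 [ 0.4373 -0.2752]
 [ 0.4521 -0.3309]] [ 0.4286 -0.3068  0.042 ]
w1 yellow [[170, 239], [189, 314], [140, 342], [31, 354], [0, 263]] [598.5  -4.4] [114.3 186.7] 6.9
w1 blue [[405, 249], [403, 344], [241, 347], [236, 251]] [599.6 234. ] [114.4 179.6] 1.0
w2 red [[326, 273], [326, 366], [197, 367], [161, 327], [157, 277]] [ 625.3 -234.9] [114.9 180. ] 0.2
w2 yellow [[543, 243], [539, 335], [376, 354], [367, 263], [527, 238]] [597.5  -7.4] [116.5 180.2] 7.5
w2 blue [[639, 249], [639, 345], [587, 346], [597, 251]] [600.9 167. ] [119.4  57.2] 6.3
```

Run:
```python
from h import *
import pickle
P={n:pickle.load(open(f"pics/{n}.pkl","rb")) for n in("w1","w2")}
# cheek-top corners, eared end first
for k,n,px in(("A","w1",[(190.5,112),(248,182.6),(215,92.3),(272.3,166.6)]),("B","w1",[(360,169.7),(423,103),(381.7,189.5),(444.7,122.6)]),
  ("C","w2",[(305.5,101.5),(359,172),(280.5,120.3),(335.5,190.4)]),("D","w2",[(475.4,90.5),(506,172.4),(434.5,104.6),(476.8,185.6)])):
    w=plane(P[n],px,.04)[:,:2];d=w[[0,2]]-w[[1,3]];m=d.sum(0)
    print(k,w.mean(0),"yaw",np.degrees(np.arctan2(m[1],m[0])),"len",np.linalg.norm(d,axis=1),np.degrees(np.arctan2(d[:,1],d[:,0])))
S={n:manip for n in()}
from station import manip, workorder, monitor, read_camera, camera_params
s,t=camera_params("scene"),camera_params("side")
# yellow tray rim corners in both wrist views -> height
for a,b in (((170,239),(543,243)),((0,263),(367,263))): print("rim tri",tri(P["w1"],[a],P["w2"],[b]))
```

```text
A [0.4291 0.1557] yaw -143.76371393676087 len [0.0778 0.0791] [-143.4935 -144.0293]
B [0.4365 0.3061] yaw -41.88423917108977 len [0.078  0.0793] [-42.4299 -41.3473]
C [ 0.4349 -0.1502] yaw -142.3151082915666 len [0.0778 0.0794] [-142.2502 -142.3787]
D [ 0.4291 -0.0148] yaw -150.45255270178123 len [0.0794 0.0844] [-153.1063 -147.9561]
rim tri [[0.5355 0.0786 0.0115 0.0049]]
rim tri [[ 0.5587 -0.1021  0.0124  0.0005]]
```

In the tool's units: 0.033 m / 0.8 = 0.0413, 0.002 m / 0.8 = 0.0025, -0.138 rad / 4 = -0.0345.

{"op": "shift_gripper", "data": {"rows": [[1,[0.0413,0.0025,0.025],[0,0,-0.0325]],[1,[0,0,0.0313],[0,0,-0.0325]],[1,[0,0,0.0313],[0,0,-0.0325]],[1,[0,0,0.0313],[0,0,-0.0325]],[1,[0,0,0.0313],[0,0,-0.0345]],[1,[0,0,0],[0,0,0]],[1,[0,0,0],[0,0,0]]]}}

```text
time_s: 3.25
position: [0.4341, -0.149, 0.1736]
ee_rot: [-0.321, 0.947, 0.0, -0.0]
force: [0.6, 0.4, 0.2]
gripper_width: 0.999
grip_force: 0.0
```

```bash
python3 snap.py w3
```

```text
3.25 [ 0.4341 -0.149   0.1736] [-0.3214  0.9469  0.0003 -0.0002] [-0.4771 -0.1282 -0.2139  1.4857  0.0002 -1.1316]
[[-0.609   0.7499  0.2585  0.3677]
 [ 0.7932  0.576   0.1979 -0.2002]
 [-0.0005  0.3255 -0.9455  0.3024]
 [ 0.      0.      0.      1.    ]]
```

View pics/w3.png

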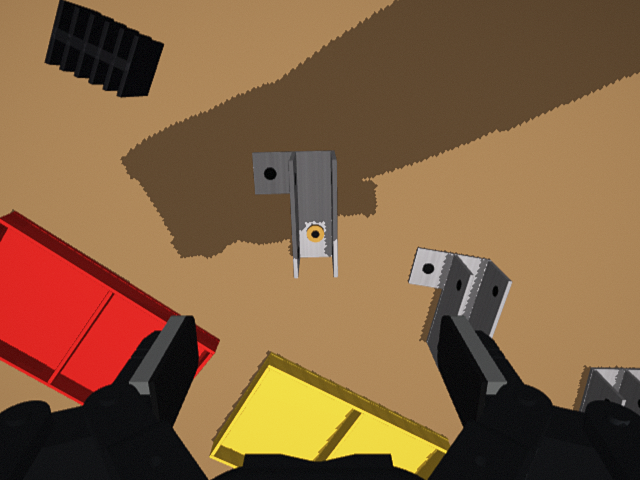

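w3 shows bracket C squarely between the jaws. Its ear hole is at (270,174), the bushing at (315,234) and the near cheek ends at (296,277) and (337,277). D's ear hole is at (428,268), and the heat sink is top left. Next I'll triangulate heights.

Run:
```python
from h import *
import pickle
a,b=[pickle.load(open(f"pics/{n}.pkl","rb")) for n in("w2","w3")]
print(tri(a,[(278.1,142.9),(332,158.7),(335.5,190.4),(359,172),(422.3,127.3)],b,[(270,174),(315,234),(296,277),(337,277),(428,268)]))
w=plane(b,[(296,277),(337,277)],.04);print(w)
T=b["T"];c=plane(b,[(296,277),(337,277)],.04).mean(0)
x=np.array([np.cos(np.radians(217.5)),np.sin(np.radians(217.5))]);print("origin",c[:2]+.04*x)
```

```text
[[ 0.4351 -0.1911  0.0061  0.0003]
 [ 0.4504 -0.1391  0.0091  0.0001]
 [ 0.4748 -0.1367  0.0384  0.0001]
 [ 0.457  -0.1156  0.0413  0.0006]
 [ 0.4215 -0.0519  0.0023  0.0004]]
[[ 0.4741 -0.1371  0.04  ]
 [ 0.4572 -0.115   0.04  ]]
origin [ 0.4339 -0.1504]
```

In the tool's units: 0.045 m / 0.8 = 0.0563, 0.035 m / 0.8 = 0.0438.

{"op": "shift_gripper", "data": {"rows": [[1,[0,0.0013,0.0563],[0,0,0]],[1,[0,0,0.0563],[0,0,0]],[1,[0,0,0.0438],[0,0,0]],[1,[0,0,0.0244],[0,0,0]],[1,[0,0,0],[0,0,0]],[0,[0,0,0],[0,0,0]],[0,[0,0,0],[0,0,0]],[0,[0,0,0],[0,0,0]],[0,[0,0,0],[0,0,0]],[0,[0,0,0],[0,0,0]]]}}

```text
time_s: 4.3
position: [0.4353, -0.1507, 0.0309]
ee_rot: [-0.322, 0.947, -0.002, 0.001]
force: [1.0, -0.3, 6.0]
gripper_width: 0.34
grip_force: 60.3
```

{"op": "shift_gripper", "data": {"rows": [[0,[0,0,0],[0,0,0]],[0,[0,0,0],[0,0,0]],[0,[0,0,0],[0,0,0]]]}}

```text
time_s: 4.6
position: [0.4352, -0.1506, 0.0309]
ee_rot: [-0.322, 0.947, -0.002, 0.001]
force: [0.1, -1.7, 6.5]
gripper_width: 0.338
grip_force: 60.3
```

In the tool's units: -0.02 m / 0.8 = -0.025, 0.127 rad / 4 = 0.0318.

{"op": "shift_gripper", "data": {"rows": [[0,[0,0,-0.025],[0,0,0]],[0,[0,0,-0.025],[0,0,0.0318]],[0,[0,0,-0.025],[0,0,0.0318]],[0,[0,0,-0.025],[0,0,0.0318]],[0,[0,0,-0.025],[0,0,0.0318]],[0,[0,0,0],[0,0,0.0318]],[0,[0,0,0],[0,0,0]]]}}

```text
time_s: 5.3
position: [0.4335, -0.1497, 0.129]
ee_rot: [-0.01, 1.0, 0.0, 0.0]
force: [0.2, 0.2, -2.1]
gripper_width: 0.34
grip_force: 59.7
```

{"op": "shift_gripper", "data": {"rows": [[0,[-0.0218,0.055,0],[0,0,0]],[0,[-0.0218,0.055,0],[0,0,0]],[0,[-0.0218,0.055,0],[0,0,0]],[0,[-0.0218,0.055,0],[0,0,0]],[0,[-0.0218,0.055,0],[0,0,0]],[0,[-0.0218,0.055,0],[0,0,0]],[0,[-0.0218,0.055,0],[0,0,0]],[0,[-0.0218,0.055,0],[0,0,0]],[0,[-0.0218,0.055,0],[0,0,0]],[0,[-0.0218,0.055,0],[0,0,0]]]}}

```text
time_s: 6.3
position: [0.598, 0.2952, 0.1267]
ee_rot: [-0.012, 1.0, -0.001, -0.002]
force: [1.7, -0.6, -1.6]
gripper_width: 0.341
grip_force: 59.9
```

{"op": "shift_gripper", "data": {"rows": [[0,[0,0,0],[0,0,0]],[0,[0,0,0],[0,0,0]]]}}

```text
time_s: 6.5
position: [0.5973, 0.2943, 0.1257]
ee_rot: [-0.012, 1.0, -0.001, -0.002]
force: [0.0, -0.5, -2.4]
gripper_width: 0.339
grip_force: 60.1
```

```bash
python3 snap.py w4
```

```text
6.5 [0.5973 0.2943 0.1257] [-0.0122  0.9999 -0.0012 -0.0024] [ 0.3574  0.4292  0.3121  1.459  -0.0006  0.333 ]
[[-0.0246  0.9466  0.3215  0.5141]
 [ 0.9997  0.0243  0.0052  0.2925]
 [-0.0029  0.3215 -0.9469  0.2549]
 [ 0.      0.      0.      1.    ]]
```

View pics/w4.png

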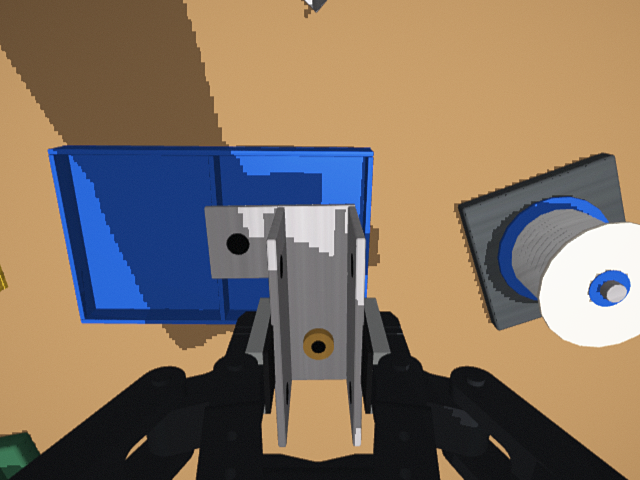

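w4 shows C held upright over the blue tray's right-hand bay with its ear to the left. The tray rim corners are at (50,151), (373,151) and (82,323), the divider is at about column 220, and the reel is clear at (540,270).

Run:
```python
from h import *
import pickle
a,b=[pickle.load(open(f"pics/{n}.pkl","rb")) for n in("w1","w4")]
w=plane(b,[(50,151),(373,151),(82,323)],.018);print(w, "centre",(w[1]+w[2])/2)
print(tri(a,[(236,251),(405,249),(241,347)],b,[(50,151),(373,151),(82,323)]))
print("held ear hole z,", plane(b,[(238,244),(318,347)],.1257-.0309+.003))
```

```text
[[0.5511 0.1443 0.018 ]
 [0.5466 0.3233 0.018 ]
 [0.6598 0.1453 0.018 ]] centre [0.6032 0.2343 0.018 ]
[[ 0.5485  0.1447  0.0147  0.0071]
 [ 0.5494  0.3248 -0.0004  0.0018]
 [ 0.66    0.1447  0.0167  0.0011]]
held ear hole z, [[0.5734 0.2621 0.0978]
 [0.6199 0.2948 0.0978]]
```

In the tool's units: 0.04 m / 0.8 = 0.05, 0.035 m / 0.8 = 0.0438.

{"op": "shift_gripper", "data": {"rows": [[0,[-0.005,-0.0013,0.05],[0,0,0]],[0,[0,0,0.0438],[0,0,0]],[0,[0,0,0.0113],[0,0,0]],[0,[0,0,0],[0,0,0]],[0,[0,0,0],[0,0,0]]]}}

```text
time_s: 7.05
position: [0.6035, 0.2923, 0.0468]
ee_rot: [-0.01, 1.0, 0.0, 0.001]
force: [0.5, -0.4, -2.2]
gripper_width: 0.341
grip_force: 60.0
```

{"op": "shift_gripper", "data": {"rows": [[0,[0,0,0.0038],[0,0,0]],[0,[0,0,0.0025],[0,0,0]],[0,[0,0,0],[0,0,0]]]}}

```text
time_s: 7.35
position: [0.6032, 0.293, 0.0409]
ee_rot: [-0.01, 1.0, 0.0, 0.001]
force: [-0.5, -1.4, -1.9]
gripper_width: 0.334
grip_force: 60.0
```

In the tool's units: 0.003 m / 0.8 = 0.0038, 0.002 m / 0.8 = 0.0025.

{"op": "shift_gripper", "data": {"rows": [[0,[0,0,0.0038],[0,0,0]],[0,[0,0,0.0025],[0,0,0]],[0,[0,0,0],[0,0,0]]]}}

```text
time_s: 7.65
position: [0.6022, 0.2927, 0.0341]
ee_rot: [-0.01, 1.0, -0.0, -0.001]
force: [0.6, -0.1, -2.8]
gripper_width: 0.334
grip_force: 60.0
```

{"op": "shift_gripper", "data": {"rows": [[0,[0,0,0.0013],[0,0,0]],[0,[0,0,0],[0,0,0]]]}}

```text
time_s: 7.85
position: [0.6026, 0.2928, 0.034]
ee_rot: [-0.01, 1.0, 0.0, 0.0]
force: [-1.5, -0.2, -1.4]
gripper_width: 0.337
grip_force: 60.3
```

{"op": "shift_gripper", "data": {"rows": [[0,[0,0,0.0013],[0,0,0]],[0,[0,0,0],[0,0,0]]]}}

```text
time_s: 8.05
position: [0.6027, 0.2928, 0.034]
ee_rot: [-0.01, 1.0, 0.0, 0.0]
force: [-3.2, -1.9, 4.4]
gripper_width: 0.343
grip_force: 60.8
```

In the tool's units: -0.04 m / 0.8 = -0.05, -0.0383 m / 0.8 = -0.0479.

{"op": "shift_gripper", "data": {"rows": [[0.55,[0,0,0],[0,0,0]],[0.55,[0,0,0],[0,0,0]],[0.55,[0,0,0],[0,0,0]],[0.6,[0,0,-0.025],[0,0,0]],[0.8,[0,0,-0.05],[0,0,0]],[1,[0,0,-0.05],[0,0,0]],[1,[0,0,-0.05],[0,0,0]],[1,[0.0281,-0.0479,0],[0,0,0]],[1,[0.0281,-0.0479,0],[0,0,0]],[1,[0.0281,-0.0479,0],[0,0,0]]]}}

```text
time_s: 9.05
position: [0.5376, 0.1757, 0.1734]
ee_rot: [-0.011, 1.0, 0.0, 0.001]
force: [-0.5, -0.6, 0.5]
gripper_width: 1.002
grip_force: 0.0
```

{"op": "shift_gripper", "data": {"rows": [[1,[0.0281,-0.0479,0],[0,0,0]],[1,[0.0281,-0.0479,0],[0,0,0]],[1,[0.0281,-0.0479,0],[0,0,0]],[1,[0.0281,-0.0479,0],[0,0,0]],[1,[0.0281,-0.0479,0],[0,0,0]],[1,[0,0,0],[0,0,-0.0328]],[1,[0,0,0],[0,0,-0.0328]],[1,[0,0,0],[0,0,-0.0328]],[1,[0,0,0],[0,0,-0.0328]],[1,[0,0,0],[0,0,0]]]}}

```text
time_s: 10.05
position: [0.429, -0.0173, 0.1729]
ee_rot: [-0.269, 0.963, -0.0, 0.0]
force: [-0.7, -0.9, 0.5]
gripper_width: 1.0
grip_force: 0.0
```

{"op": "shift_gripper", "data": {"rows": [[1,[0,0,0],[0,0,0]]]}}

```text
time_s: 10.15
position: [0.429, -0.0172, 0.1729]
ee_rot: [-0.267, 0.964, -0.0, 0.0]
force: [-0.0, -0.1, -0.1]
gripper_width: 1.0
grip_force: 0.0
```

```bash
python3 snap.py w5
```

```text
10.15 [ 0.429  -0.0172  0.1729] [-0.2674  0.9636 -0.0001  0.0002] [-0.1966 -0.2081 -0.2849  1.4936 -0.     -0.738 ]
[[-0.5156  0.8098  0.28    0.3571]
 [ 0.8568  0.4878  0.167  -0.0605]
 [-0.0014  0.326  -0.9454  0.3017]
 [ 0.      0.      0.      1.    ]]
```

View pics/w5.png

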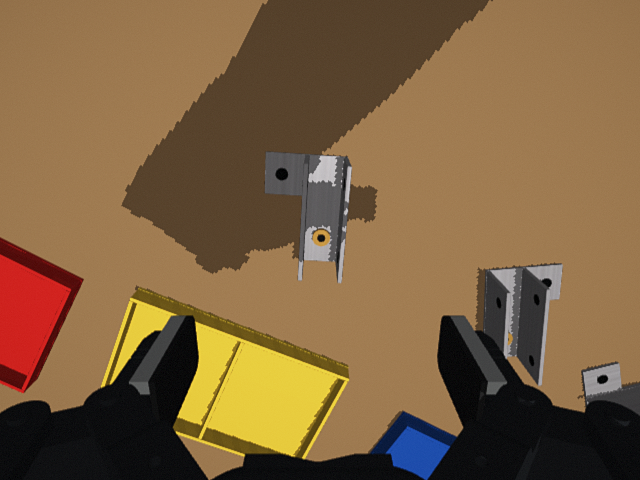

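w5 shows D nearly aligned with the jaws. Its near cheek ends are at (300,280) and (340,282), the far ends at about (304,158) and (349,163), the ear hole at (282,174) and the bushing at (321,238).

Run:
```python
from h import *
import pickle
a,b=[pickle.load(open(f"pics/{n}.pkl","rb")) for n in("w2","w5")]
w=plane(b,[(300,280),(340,282),(304,157),(349,163)],.04)[:,:2];print(w)
d=w[2]-w[0]+w[3]-w[1];print(np.degrees(np.arctan2(*d[::-1]))%360,"mean",w.mean(0)); e=w[1]-w[0];print("end",np.degrees(np.arctan2(e[0],-e[1]))%360)
print(tri(a,[(471.5,153.5),(476.8,185.6),(506,172.4)],b,[(321,238),(300,280),(340,282)]))
# hole pair yaw relative to that of C in w3
for n,q in(("w3",[(270,174),(315,234)]),("w5",[(282,174),(321,238)])):
    g=plane(pickle.load(open(f"pics/{n}.pkl","rb")),q,.003)[:,:2];v=g[0]-g[1];print(n,np.degrees(np.arctan2(v[1],v[0]))%360,g)
```

```text
[[ 0.4705 -0.0066]
 [ 0.4577  0.0175]
 [ 0.3973 -0.0464]
 [ 0.3861 -0.0208]]
208.34133991063123 mean [ 0.4279 -0.0141]
end 207.9229219645842
[[ 0.4461 -0.0045  0.0103  0.0004]
 [ 0.4714 -0.0062  0.0377  0.0003]
 [ 0.4588  0.0184  0.038   0.0008]]
w3 252.73893795015715 [[ 0.4357 -0.1909]
 [ 0.4521 -0.1379]]
w5 240.9794225125691 [[ 0.4214 -0.0517]
 [ 0.4485 -0.0029]]
```

Careful with the scale: shifts go in shares of 0.8 m and turns go in shares of 4 rad. That gives: 0.045 m / 0.8 = 0.0563, 0.003 m / 0.8 = 0.0038, 0.06 rad / 4 = 0.015.

{"op": "shift_gripper", "data": {"rows": [[1,[-0.0013,0.0038,0.0563],[0,0,0.015]],[1,[0,0,0.0563],[0,0,0]],[1,[0,0,0.0438],[0,0,0]],[1,[0,0,0.0213],[0,0,0]],[1,[0,0,0],[0,0,0]],[0,[0,0,0],[0,0,0]],[0,[0,0,0],[0,0,0]],[0,[0,0,0],[0,0,0]],[0,[0,0,0],[0,0,0]],[0,[0,0,0],[0,0,0]]]}}

```text
time_s: 11.2
position: [0.4298, -0.0144, 0.0326]
ee_rot: [-0.24, 0.971, -0.001, 0.002]
force: [1.0, 0.3, 6.1]
gripper_width: 0.344
grip_force: 61.3
```

{"op": "shift_gripper", "data": {"rows": [[0,[0,0,0],[0,0,0]],[0,[0,0,0],[0,0,0]]]}}

```text
time_s: 11.4
position: [0.4298, -0.0144, 0.0326]
ee_rot: [-0.24, 0.971, -0.001, 0.002]
force: [-0.2, -0.0, 6.0]
gripper_width: 0.339
grip_force: 61.3
```

In the tool's units: -0.02 m / 0.8 = -0.025, 0.117 rad / 4 = 0.0293.

{"op": "shift_gripper", "data": {"rows": [[0,[0,0,-0.025],[0,0,0]],[0,[0,0,-0.025],[0,0,0.0293]],[0,[0,0,-0.025],[0,0,0.0293]],[0,[0,0,-0.025],[0,0,0.0293]],[0,[0,0,-0.025],[0,0,0.0293]],[0,[0,0,0],[0,0,0]]]}}

```text
time_s: 12.0
position: [0.43, -0.0145, 0.1333]
ee_rot: [-0.008, 1.0, -0.001, 0.002]
force: [0.5, -1.1, -0.8]
gripper_width: 0.338
grip_force: 60.6
```

{"op": "shift_gripper", "data": {"rows": [[0,[-0.0373,0.0448,0],[0,0,0]],[0,[-0.0373,0.0448,0],[0,0,0]],[0,[-0.0373,0.0448,0],[0,0,0]],[0,[-0.0373,0.0448,0],[0,0,0]],[0,[-0.0373,0.0448,0],[0,0,0]],[0,[-0.0373,0.0448,0],[0,0,0]],[0,[0,0,0],[0,0,0]],[0,[0,0,0],[0,0,0]]]}}

```text
time_s: 12.8
position: [0.6023, 0.204, 0.1271]
ee_rot: [-0.01, 1.0, -0.001, -0.003]
force: [-0.3, 0.4, -0.8]
gripper_width: 0.337
grip_force: 60.6
```

In the tool's units: 0.04 m / 0.8 = 0.05, 0.035 m / 0.8 = 0.0438.

{"op": "shift_gripper", "data": {"rows": [[0,[-0.0025,0,0.05],[0,0,0]],[0,[0,0,0.0438],[0,0,0]],[0,[0,0,0.01],[0,0,0]],[0,[0,0,0.005],[0,0,0]],[0,[0,0,0.0025],[0,0,0]],[0,[0,0,0],[0,0,0]],[0,[0,0,0],[0,0,0]]]}}

```text
time_s: 13.5
position: [0.607, 0.2038, 0.0442]
ee_rot: [-0.008, 1.0, 0.0, 0.002]
force: [-0.3, 0.2, -2.0]
gripper_width: 0.338
grip_force: 60.5
```

{"op": "shift_gripper", "data": {"rows": [[0,[0,0,0.0025],[0,0,0]],[0,[0,0,0],[0,0,0]]]}}

```text
time_s: 13.7
position: [0.6059, 0.2037, 0.0404]
ee_rot: [-0.008, 1.0, 0.0, 0.001]
force: [-0.3, 0.9, -1.9]
gripper_width: 0.339
grip_force: 60.5
```

{"op": "shift_gripper", "data": {"rows": [[0,[0,0,0.0013],[0,0,0]],[0,[0,0,0],[0,0,0]]]}}

```text
time_s: 13.9
position: [0.6054, 0.2036, 0.0386]
ee_rot: [-0.008, 1.0, -0.0, -0.0]
force: [0.3, 0.2, -1.6]
gripper_width: 0.337
grip_force: 60.5
```

In the tool's units: 0.002 m / 0.8 = 0.0025.

{"op": "shift_gripper", "data": {"rows": [[0,[0,0,0.0025],[0,0,0]],[0,[0,0,0],[0,0,0]]]}}

```text
time_s: 14.1
position: [0.6052, 0.2035, 0.0363]
ee_rot: [-0.008, 1.0, -0.0, -0.0]
force: [0.2, -0.2, -2.5]
gripper_width: 0.34
grip_force: 60.5
```

{"op": "shift_gripper", "data": {"rows": [[0,[0,0,0.0013],[0,0,0]],[0,[0,0,0],[0,0,0]]]}}

```text
time_s: 14.3
position: [0.6055, 0.2036, 0.0358]
ee_rot: [-0.008, 1.0, -0.0, 0.0]
force: [-0.1, -0.5, -1.1]
gripper_width: 0.339
grip_force: 60.5
```

{"op": "shift_gripper", "data": {"rows": [[0,[0,0,0.0013],[0,0,0]],[0,[0,0,0],[0,0,0]]]}}

```text
time_s: 14.5
position: [0.6056, 0.2036, 0.0356]
ee_rot: [-0.008, 1.0, 0.0, 0.0]
force: [-2.6, -0.0, 3.5]
gripper_width: 0.335
grip_force: 61.0
```

In the tool's units: 0.0443 m / 0.8 = 0.0554, -0.0112 m / 0.8 = -0.014.

{"op": "shift_gripper", "data": {"rows": [[0.55,[0,0,0],[0,0,0]],[0.55,[0,0,0],[0,0,0]],[0.55,[0,0,0],[0,0,0]],[0.6,[0,0,-0.025],[0,0,0]],[0.8,[0,0,-0.05],[0,0,0]],[1,[0,0,-0.05],[0,0,0]],[1,[0,0,-0.05],[0,0,0]],[1,[0.0554,-0.014,0],[0,0,0]],[1,[0.0554,-0.014,0],[0,0,0]],[1,[0.0554,-0.014,0],[0,0,0]]]}}

```text
time_s: 15.5
position: [0.4726, 0.1676, 0.1752]
ee_rot: [-0.008, 1.0, 0.0, 0.001]
force: [-0.1, -0.6, 0.5]
gripper_width: 1.001
grip_force: 0.0
```

{"op": "shift_gripper", "data": {"rows": [[1,[0.0554,-0.014,0],[0,0,0]],[1,[0,0,0],[0,0,-0.0309]],[1,[0,0,0],[0,0,-0.0309]],[1,[0,0,0],[0,0,-0.0309]],[1,[0,0,0],[0,0,-0.0309]],[1,[0,0,0],[0,0,-0.0309]],[1,[0,0,0],[0,0,0]],[1,[0,0,0],[0,0,0]]]}}

```text
time_s: 16.3
position: [0.4291, 0.1559, 0.1748]
ee_rot: [-0.311, 0.951, -0.0, 0.0]
force: [0.3, -0.3, -0.4]
gripper_width: 0.997
grip_force: 0.0
```

```bash
python3 snap.py w6
```

```text
16.3 [0.4291 0.1559 0.1748] [-0.3106  0.9505 -0.      0.0001] [ 0.2015 -0.1357 -0.2182  1.4881 -0.     -0.4301]
[[-0.5907  0.7627  0.2636  0.3614]
 [ 0.8069  0.5588  0.1915  0.1064]
 [-0.0012  0.3258 -0.9454  0.3036]
 [ 0.      0.      0.      1.    ]]
```

View pics/w6.png

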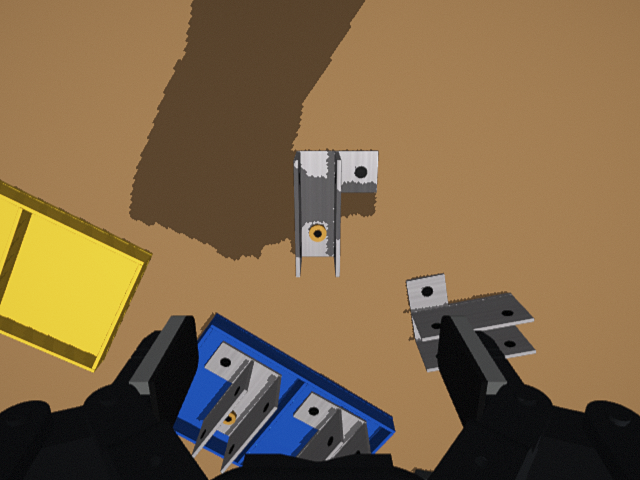

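w6 shows both left brackets standing in the blue bays. A is aligned with the jaws, with near cheek ends at (298,277) and (337,277) and its ear to the right at (361,172).

Run:
```python
from h import *
import pickle
a,b=[pickle.load(open(f"pics/{n}.pkl","rb")) for n in("w1","w6")]
print(tri(a,[(246.96,93.2),(251.5,152.2),(248,182.6),(272.3,166.6),(353,140)],b,[(361,172),(317.5,233),(298,277),(337,277),(427,292)]))
w=plane(b,[(-0,0),(151,255),(96,370)],.018);print(w)
```

```text
[[0.3906 0.1654 0.004  0.0004]
 [0.4451 0.167  0.0067 0.0003]
 [0.4677 0.1678 0.0428 0.0006]
 [0.4537 0.1901 0.039  0.0002]
 [0.4343 0.2655 0.0048 0.0001]]
[[ 0.435  -0.0761  0.018 ]
 [ 0.5269  0.0773  0.018 ]
 [ 0.6408  0.0902  0.018 ]]
```

{"op": "shift_gripper", "data": {"rows": [[1,[0,0.0013,0.0563],[0,0,0]],[1,[0,0,0.0563],[0,0,0]],[1,[0,0,0.0438],[0,0,0]],[1,[0,0,0.0238],[0,0,0]],[1,[0,0,0],[0,0,0]],[0,[0,0,0],[0,0,0]],[0,[0,0,0],[0,0,0]],[0,[0,0,0],[0,0,0]],[0,[0,0,0],[0,0,0]],[0,[0,0,0],[0,0,0]]]}}

```text
time_s: 17.35
position: [0.4302, 0.1571, 0.0327]
ee_rot: [-0.312, 0.95, -0.0, 0.002]
force: [0.8, 0.4, 5.2]
gripper_width: 0.34
grip_force: 61.0
```

{"op": "shift_gripper", "data": {"rows": [[0,[0,0,0],[0,0,0]],[0,[0,0,0],[0,0,0]]]}}

```text
time_s: 17.55
position: [0.4302, 0.157, 0.0327]
ee_rot: [-0.312, 0.95, -0.0, 0.002]
force: [0.9, -0.1, 5.3]
gripper_width: 0.341
grip_force: 61.0
```

In the tool's units: -0.02 m / 0.8 = -0.025, 0.1275 rad / 4 = 0.0319.

{"op": "shift_gripper", "data": {"rows": [[0,[0,0,-0.025],[0,0,0]],[0,[0,0,-0.025],[0,0,0.0319]],[0,[0,0,-0.025],[0,0,0.0319]],[0,[0,0,-0.025],[0,0,0.0319]],[0,[0,0,-0.025],[0,0,0.0319]],[0,[0,0,0],[0,0,0]]]}}

```text
time_s: 18.15
position: [0.4302, 0.1571, 0.1334]
ee_rot: [-0.062, 0.998, 0.0, 0.003]
force: [0.5, -0.4, -2.3]
gripper_width: 0.339
grip_force: 60.3
```

{"op": "shift_gripper", "data": {"rows": [[0,[-0.031,-0.0504,0],[0,0,0]],[0,[-0.031,-0.0504,0],[0,0,0]],[0,[-0.031,-0.0504,0],[0,0,0]],[0,[-0.031,-0.0504,0],[0,0,0]],[0,[-0.031,-0.0504,0],[0,0,0]],[0,[-0.031,-0.0504,0],[0,0,0]],[0,[0,0,0],[0,0,0]],[0,[0,0,0],[0,0,0]]]}}

```text
time_s: 18.95
position: [0.6051, -0.0655, 0.1279]
ee_rot: [-0.062, 0.998, 0.001, -0.002]
force: [-0.5, 0.4, -0.9]
gripper_width: 0.338
grip_force: 60.4
```

```bash
python3 snap.py w7
```

```text
18.95 [ 0.6051 -0.0655  0.1279] [-0.0621  0.9981  0.0009 -0.0023] [-0.2182  0.2752  0.1213  1.4218  0.0005 -0.3424]
[[-0.1242  0.9395  0.3192  0.5225]
 [ 0.9923  0.1171  0.0413 -0.0761]
 [ 0.0014  0.3219 -0.9468  0.2571]
 [ 0.      0.      0.      1.    ]]
```

View pics/w7.png

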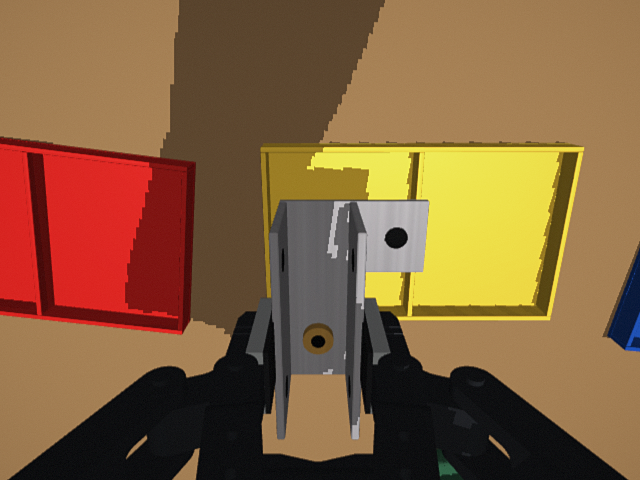

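w7 shows A held over the left-hand bay of the yellow tray, aligned with it. The yellow rim corners are at (262,149), (584,149) and (550,320). The red tray's corners are at (196,163) and (183,333).

Run:
```python
from h import *
import pickle
b=pickle.load(open("pics/w7.pkl","rb"));a=pickle.load(open("pics/w2.pkl","rb"))
w=plane(b,[(262,149),(584,149),(550,320),(196,163),(183,333)],.018);print(w)
c=(w[0]+w[2])/2;e=w[1]-w[0];y=np.arctan2(-e[0],e[1]);print("yellow",c,np.degrees(y),np.linalg.norm(e))
u=np.array([-np.sin(y),np.cos(y)]);print("minus-bay origin A",c[:2]-.0585*u,"plus-bay origin B",c[:2]+.0585*u)
f=w[4]-w[3];y=np.arctan2(f[1],f[0]);print("red",np.degrees(y),(w[3]+w[4])[:2]/2-.0905*np.array([-np.sin(y),np.cos(y)]))
print(tri(a,[(539,335),(327,367)],b,[(550,320),(183,333)]))
```

```text
[[ 0.5586 -0.1025  0.018 ]
 [ 0.5363  0.0759  0.018 ]
 [ 0.6439  0.0895  0.018 ]
 [ 0.571  -0.1387  0.018 ]
 [ 0.6825 -0.1435  0.018 ]]
yellow [ 0.6012 -0.0065  0.018 ] 7.122787066920639 0.17976268982734658
minus-bay origin A [ 0.6085 -0.0645] plus-bay origin B [0.594  0.0516]
red -2.4301580493663106 [ 0.6229 -0.2315]
[[ 0.6434  0.0888  0.0187  0.0005]
 [ 0.6835 -0.1438  0.0176  0.0012]]
```

In the tool's units: 0.04 m / 0.8 = 0.05, 0.035 m / 0.8 = 0.0438.

{"op": "shift_gripper", "data": {"rows": [[0,[-0.0025,0.0006,0.05],[0,0,0]],[0,[0,0,0.0438],[0,0,0]],[0,[0,0,0.0125],[0,0,0]],[0,[0,0,0.005],[0,0,0]],[0,[0,0,0.0025],[0,0,0]],[0,[0,0,0],[0,0,0]],[0,[0,0,0],[0,0,0]]]}}

```text
time_s: 19.7
position: [0.6095, -0.0643, 0.0421]
ee_rot: [-0.062, 0.998, -0.001, 0.002]
force: [0.6, -1.4, -1.8]
gripper_width: 0.336
grip_force: 60.3
```

{"op": "shift_gripper", "data": {"rows": [[0,[0,0,0.0025],[0,0,0]],[0,[0,0,0],[0,0,0]]]}}

```text
time_s: 19.9
position: [0.6084, -0.0642, 0.0384]
ee_rot: [-0.062, 0.998, -0.0, 0.001]
force: [-0.8, 0.1, -2.1]
gripper_width: 0.338
grip_force: 60.3
```

{"op": "shift_gripper", "data": {"rows": [[0,[0,0,0.0013],[0,0,0]],[0,[0,0,0],[0,0,0]]]}}

```text
time_s: 20.1
position: [0.6078, -0.0641, 0.0367]
ee_rot: [-0.062, 0.998, 0.0, -0.0]
force: [-0.6, 0.4, -1.6]
gripper_width: 0.334
grip_force: 60.3
```

In the tool's units: 0.001 m / 0.8 = 0.0013.

{"op": "shift_gripper", "data": {"rows": [[0,[0,0,0.0013],[0,0,0]],[0,[0,0,0],[0,0,0]]]}}

```text
time_s: 20.3
position: [0.6081, -0.0641, 0.0359]
ee_rot: [-0.062, 0.998, -0.0, 0.0]
force: [-0.9, -0.5, -0.9]
gripper_width: 0.334
grip_force: 60.4
```

{"op": "shift_gripper", "data": {"rows": [[0,[0,0,0.0013],[0,0,0]],[0,[0,0,0],[0,0,0]]]}}

```text
time_s: 20.5
position: [0.608, -0.0641, 0.0358]
ee_rot: [-0.062, 0.998, -0.0, 0.0]
force: [-2.5, 0.6, 4.2]
gripper_width: 0.334
grip_force: 61.0
```

{"op": "shift_gripper", "data": {"rows": [[0,[0,0,0.0013],[0,0,0]],[0,[0,0,0],[0,0,0]]]}}

```text
time_s: 20.7
position: [0.608, -0.0641, 0.0358]
ee_rot: [-0.062, 0.998, -0.0, 0.0]
force: [-4.7, -0.2, 8.1]
gripper_width: 0.34
grip_force: 61.7
```

In the tool's units: 0.0432 m / 0.8 = 0.054, 0.0138 m / 0.8 = 0.0173.

{"op": "shift_gripper", "data": {"rows": [[0.55,[0,0,0],[0,0,0]],[0.55,[0,0,0],[0,0,0]],[0.55,[0,0,0],[0,0,0]],[0.6,[0,0,-0.025],[0,0,0]],[0.8,[0,0,-0.05],[0,0,0]],[1,[0,0,-0.05],[0,0,0]],[1,[0,0,-0.05],[0,0,0]],[1,[0.0173,0.054,0],[0,0,0]],[1,[0.0173,0.054,0],[0,0,0]],[1,[0.0173,0.054,0],[0,0,0]]]}}

```text
time_s: 21.7
position: [0.5507, 0.0603, 0.1741]
ee_rot: [-0.061, 0.998, 0.0, 0.001]
force: [0.4, 0.4, 0.3]
gripper_width: 1.007
grip_force: 0.0
```

{"op": "shift_gripper", "data": {"rows": [[1,[0.0173,0.054,0],[0,0,0]],[1,[0.0173,0.054,0],[0,0,0]],[1,[0.0173,0.054,0],[0,0,0]],[1,[0.0173,0.054,0],[0,0,0]],[1,[0.0173,0.054,0],[0,0,0]],[1,[0.0173,0.054,0],[0,0,0]],[1,[0,0,0],[0,0,0.0358]],[1,[0,0,0],[0,0,0.0358]],[1,[0,0,0],[0,0,0.0358]],[1,[0,0,0],[0,0,0.0358]]]}}

```text
time_s: 22.7
position: [0.4364, 0.3067, 0.1734]
ee_rot: [0.225, 0.974, -0.0, -0.0]
force: [0.1, 0.3, -0.8]
gripper_width: 1.0
grip_force: 0.0
```

{"op": "shift_gripper", "data": {"rows": [[1,[0,0,0],[0,0,0.0358]],[1,[0,0,0],[0,0,0.0358]],[1,[0,0,0],[0,0,0]],[1,[0,0,0],[0,0,0]]]}}

```text
time_s: 23.1
position: [0.4365, 0.3064, 0.1735]
ee_rot: [0.357, 0.934, -0.0, -0.0]
force: [1.0, -0.3, -0.4]
gripper_width: 1.001
grip_force: 0.0
```

```bash
python3 snap.py w8
```

```text
23.1 [0.4365 0.3064 0.1735] [ 0.3573  0.934  -0.0001 -0.0001] [ 0.4862  0.0653 -0.0252  1.4806  0.      1.217 ]
[[ 0.6673  0.7041  0.2429  0.3742]
 [ 0.7448 -0.6308 -0.2176  0.3623]
 [ 0.      0.3261 -0.9453  0.3023]
 [ 0.      0.      0.      1.    ]]
```

View pics/w8.png

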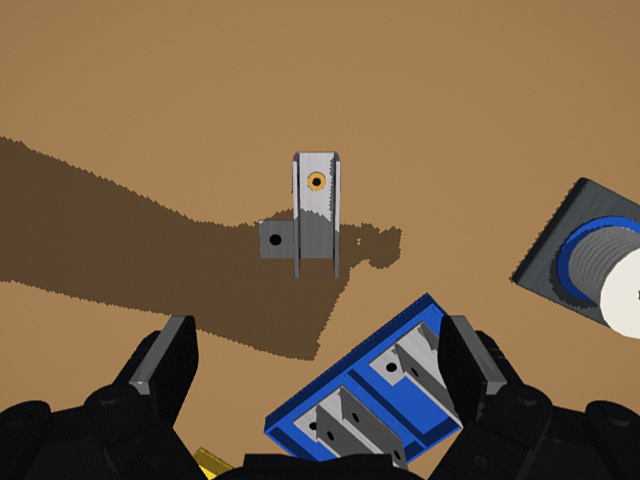

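w8 shows B aligned with the jaws, near cheek ends at (297,278) and (337,278), ear to the left at (275,240). The reel and the blue tray are clear of the fingers.

In the tool's units: 0.045 m / 0.8 = 0.0563, 0.035 m / 0.8 = 0.0438.

{"op": "shift_gripper", "data": {"rows": [[1,[0,0,0.0563],[0,0,0]],[1,[0,0,0.0563],[0,0,0]],[1,[0,0,0.0438],[0,0,0]],[1,[0,0,0.0225],[0,0,0]],[1,[0,0,0],[0,0,0]],[0,[0,0,0],[0,0,0]],[0,[0,0,0],[0,0,0]],[0,[0,0,0],[0,0,0]],[0,[0,0,0],[0,0,0]],[0,[0,0,0],[0,0,0]]]}}

```text
time_s: 24.15
position: [0.438, 0.3071, 0.0328]
ee_rot: [0.359, 0.933, 0.001, 0.001]
force: [1.1, 0.5, 4.9]
gripper_width: 0.335
grip_force: 61.6
```

{"op": "shift_gripper", "data": {"rows": [[0,[0,0,0],[0,0,0]],[0,[0,0,0],[0,0,0]]]}}

```text
time_s: 24.35
position: [0.438, 0.3071, 0.0328]
ee_rot: [0.359, 0.933, 0.001, 0.001]
force: [0.8, -0.7, 5.9]
gripper_width: 0.343
grip_force: 61.6
```

In the tool's units: -0.02 m / 0.8 = -0.025, -0.143 rad / 4 = -0.0358.

{"op": "shift_gripper", "data": {"rows": [[0,[0,0,-0.025],[0,0,0]],[0,[0,0,-0.025],[0,0,-0.0358]],[0,[0,0,-0.025],[0,0,-0.0358]],[0,[0,0,-0.025],[0,0,-0.0358]],[0,[0,0,-0.025],[0,0,-0.0358]],[0,[0,0,0],[0,0,-0.0358]],[0,[0,0,0],[0,0,-0.0358]],[0,[0,0,0],[0,0,0]]]}}

```text
time_s: 25.15
position: [0.4362, 0.3062, 0.1303]
ee_rot: [-0.062, 0.998, -0.0, -0.001]
force: [0.3, 0.4, -1.1]
gripper_width: 0.339
grip_force: 60.8
```

{"op": "shift_gripper", "data": {"rows": [[0,[-0.022,-0.0488,0],[0,0,0]],[0,[-0.022,-0.0488,0],[0,0,0]],[0,[-0.022,-0.0488,0],[0,0,0]],[0,[-0.022,-0.0488,0],[0,0,0]],[0,[-0.022,-0.0488,0],[0,0,0]],[0,[-0.022,-0.0488,0],[0,0,0]],[0,[-0.022,-0.0488,0],[0,0,0]],[0,[0,0,0],[0,0,0]],[0,[0,0,0],[0,0,0]]]}}

```text
time_s: 26.05
position: [0.5923, 0.0498, 0.1297]
ee_rot: [-0.06, 0.998, 0.0, -0.001]
force: [-0.3, 0.9, -1.1]
gripper_width: 0.335
grip_force: 60.8
```

```bash
python3 snap.py w9
```

```text
26.05 [0.5923 0.0498 0.1297] [-0.0597  0.9982  0.0004 -0.0011] [-0.0292  0.2349  0.0767  1.4149  0.0006 -0.1488]
[[-0.1195  0.9393  0.3217  0.5094]
 [ 0.9928  0.113   0.0389  0.0397]
 [ 0.0002  0.3241 -0.946   0.2587]
 [ 0.      0.      0.      1.    ]]
```

In the tool's units: 0.04 m / 0.8 = 0.05, 0.035 m / 0.8 = 0.0438.

{"op": "shift_gripper", "data": {"rows": [[0,[-0.0013,0.0025,0.05],[0,0,0]],[0,[0,0,0.0438],[0,0,0]],[0,[0,0,0.0125],[0,0,0]],[0,[0,0,0.005],[0,0,0]],[0,[0,0,0.0025],[0,0,0]],[0,[0,0,0],[0,0,0]],[0,[0,0,0],[0,0,0]]]}}

```text
time_s: 26.8
position: [0.5949, 0.0529, 0.042]
ee_rot: [-0.062, 0.998, -0.0, 0.002]
force: [0.6, -0.0, -2.7]
gripper_width: 0.337
grip_force: 60.7
```

{"op": "shift_gripper", "data": {"rows": [[0,[0,0,0.0025],[0,0,0]],[0,[0,0,0],[0,0,0]]]}}

```text
time_s: 27.0
position: [0.5938, 0.0528, 0.0384]
ee_rot: [-0.062, 0.998, -0.0, 0.001]
force: [-0.0, -0.2, -1.8]
gripper_width: 0.337
grip_force: 60.7
```

{"op": "shift_gripper", "data": {"rows": [[0,[0,0,0.0013],[0,0,0]],[0,[0,0,0],[0,0,0]]]}}

```text
time_s: 27.2
position: [0.5933, 0.0528, 0.0367]
ee_rot: [-0.062, 0.998, 0.0, -0.0]
force: [0.0, -0.7, -2.0]
gripper_width: 0.332
grip_force: 60.7
```

In the tool's units: 0.001 m / 0.8 = 0.0013.

{"op": "shift_gripper", "data": {"rows": [[0,[0,0,0.0013],[0,0,0]],[0,[0,0,0],[0,0,0]]]}}

```text
time_s: 27.4
position: [0.5934, 0.0528, 0.0359]
ee_rot: [-0.062, 0.998, -0.0, 0.0]
force: [-0.1, -0.4, -1.7]
gripper_width: 0.339
grip_force: 60.8
```

{"op": "shift_gripper", "data": {"rows": [[0,[0,0,0.0013],[0,0,0]],[0,[0,0,0],[0,0,0]]]}}

```text
time_s: 27.6
position: [0.5934, 0.0528, 0.0358]
ee_rot: [-0.062, 0.998, -0.0, 0.0]
force: [-3.4, 0.4, 4.8]
gripper_width: 0.335
grip_force: 61.5
```

In the tool's units: -0.04 m / 0.8 = -0.05, -0.0379 m / 0.8 = -0.0474.

{"op": "shift_gripper", "data": {"rows": [[0.55,[0,0,0],[0,0,0]],[0.55,[0,0,0],[0,0,0]],[0.55,[0,0,0],[0,0,0]],[0.6,[0,0,-0.025],[0,0,0]],[0.8,[0,0,-0.05],[0,0,0]],[1,[0,0,-0.05],[0,0,0]],[1,[0,0,-0.05],[0,0,0]],[1,[0.0288,-0.0474,0],[0,0,0]],[1,[0.0288,-0.0474,0],[0,0,0]],[1,[0.0288,-0.0474,0],[0,0,0]]]}}

```text
time_s: 28.6
position: [0.5389, -0.0695, 0.1754]
ee_rot: [-0.063, 0.998, -0.0, 0.001]
force: [0.3, -0.6, -0.5]
gripper_width: 0.994
grip_force: 0.0
```

{"op": "shift_gripper", "data": {"rows": [[1,[0.0288,-0.0474,0],[0,0,0]],[1,[0.0288,-0.0474,0],[0,0,0]],[1,[0.0288,-0.0474,0],[0,0,0]],[1,[0.0288,-0.0474,0],[0,0,0]],[1,[0.0288,-0.0474,0],[0,0,0]],[1,[0.0288,-0.0474,0],[0,0,0]],[1,[0,0,0],[0,0,-0.0225]],[1,[0,0,0],[0,0,0]],[1,[0,0,0],[0,0,0]]]}}

```text
time_s: 29.5
position: [0.4303, -0.311, 0.1747]
ee_rot: [-0.106, 0.994, 0.0, 0.0]
force: [0.2, 0.1, 0.3]
gripper_width: 0.998
grip_force: 0.0
```

```bash
python3 snap.py w10
```

```text
29.5 [ 0.4303 -0.311   0.1747] [-0.1061  0.9944  0.0002  0.    ] [-0.7524  0.0589 -0.0296  1.4825  0.0003 -0.9649]
[[-0.2112  0.924   0.3188  0.3484]
 [ 0.9774  0.1998  0.0686 -0.3288]
 [-0.0004  0.3261 -0.9453  0.3034]
 [ 0.      0.      0.      1.    ]]
```

View pics/w10.png

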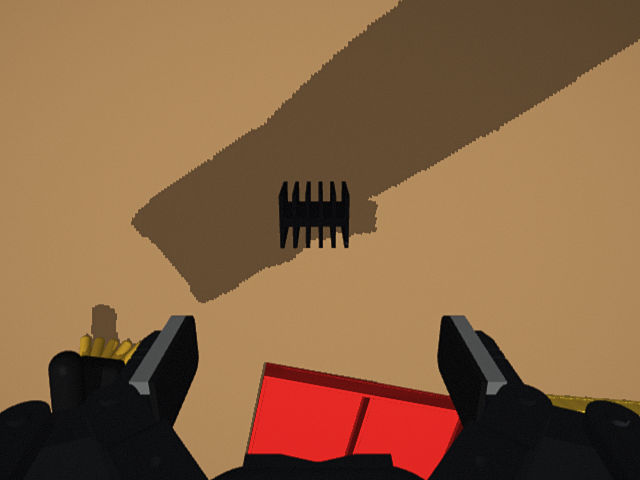

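w10 shows the heat sink square to the jaws, with top near corners at (280,248) and (348,248). The brush is clear at lower left, and the red tray is below.

Run:
```python
from h import *
import pickle
a,b=[pickle.load(open(f"pics/{n}.pkl","rb")) for n in("w2","w10")]
print(tri(a,[(120,168)],b,[(280,248)]))
w=plane(b,[(280,248),(348,248)],.042);e=w[1]-w[0];y=np.arctan2(-e[0],e[1]);print(w,np.degrees(y),np.linalg.norm(e))
print("centre",w.mean(0)[:2]-.018*np.array([np.cos(y),np.sin(y)]))
```

```text
[[ 0.4527 -0.3315  0.0414  0.0009]]
[[ 0.4529 -0.3317  0.042 ]
 [ 0.4434 -0.2878  0.042 ]] 12.202211034219284 0.04489953735996496
centre [ 0.4305 -0.3135]
```

In the tool's units: 0.045 m / 0.8 = 0.0563, -0.0025 m / 0.8 = -0.0031.

{"op": "shift_gripper", "data": {"rows": [[1,[0,-0.0031,0.0563],[0,0,0]],[1,[0,0,0.0563],[0,0,0]],[1,[0,0,0.0438],[0,0,0]],[1,[0,0,0.0225],[0,0,0]],[1,[0,0,0],[0,0,0]],[0,[0,0,0],[0,0,0]],[0,[0,0,0],[0,0,0]],[0,[0,0,0],[0,0,0]],[0,[0,0,0],[0,0,0]],[0,[0,0,0],[0,0,0]]]}}

```text
time_s: 30.55
position: [0.4324, -0.3151, 0.0344]
ee_rot: [-0.107, 0.994, -0.002, 0.002]
force: [0.8, -0.1, 6.0]
gripper_width: 0.511
grip_force: 63.8
```

{"op": "shift_gripper", "data": {"rows": [[0,[0,0,0],[0,0,0]],[0,[0,0,0],[0,0,0]]]}}

```text
time_s: 30.75
position: [0.4325, -0.3151, 0.0344]
ee_rot: [-0.107, 0.994, -0.002, 0.002]
force: [0.9, 0.5, 6.6]
gripper_width: 0.516
grip_force: 63.8
```

In the tool's units: -0.02 m / 0.8 = -0.025, 0.1075 rad / 4 = 0.0269.

{"op": "shift_gripper", "data": {"rows": [[0,[0,0,-0.025],[0,0,0]],[0,[0,0,-0.025],[0,0,0.0269]],[0,[0,0,-0.025],[0,0,0.0269]],[0,[0,0,-0.025],[0,0,0]],[0,[0,0,-0.025],[0,0,0]],[0,[0,0,0],[0,0,0]]]}}

```text
time_s: 31.35
position: [0.4324, -0.3154, 0.1354]
ee_rot: [0.001, 1.0, -0.002, 0.002]
force: [0.7, -0.0, -0.5]
gripper_width: 0.514
grip_force: 63.1
```

{"op": "shift_gripper", "data": {"rows": [[0,[-0.0486,0.0313,0],[0,0,0]],[0,[-0.0486,0.0313,0],[0,0,0]],[0,[-0.0486,0.0313,0],[0,0,0]],[0,[-0.0486,0.0313,0],[0,0,0]],[0,[-0.0486,0.0313,0],[0,0,0]],[0,[0,0,0],[0,0,0]],[0,[0,0,0],[0,0,0]]]}}

```text
time_s: 32.05
position: [0.6251, -0.1877, 0.1294]
ee_rot: [-0.001, 1.0, 0.0, -0.002]
force: [0.2, -0.3, -1.2]
gripper_width: 0.518
grip_force: 63.1
```

```bash
python3 snap.py w11
```

```text
32.05 [ 0.6251 -0.1877  0.1294] [-0.0007  1.      0.0004 -0.0018] [-0.3941  0.3906  0.2688  1.4526 -0.0006 -0.3954]
[[-0.0016  0.9465  0.3228  0.5418]
 [ 1.      0.0014  0.0008 -0.1879]
 [ 0.0003  0.3228 -0.9465  0.2585]
 [ 0.      0.      0.      1.    ]]
```

View pics/w11.png

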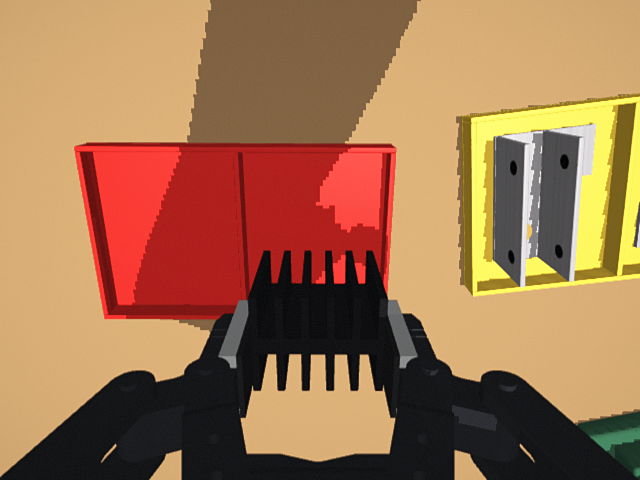

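w11 shows the heat sink held upright over the red tray's right-hand bay. The rim corners are at (76,149), (396,149) and (107,319), and A stands in its yellow bay.

Run:
```python
from h import *
import pickle
b=pickle.load(open("pics/w11.pkl","rb"));w=plane(b,[(76,149),(396,149),(107,319)],.018);print(w,(w[1]+w[2])/2)
```

```text
[[ 0.5749 -0.3233  0.018 ]
 [ 0.5746 -0.1438  0.018 ]
 [ 0.6833 -0.3231  0.018 ]] [ 0.629  -0.2335  0.018 ]
```

{"op": "shift_gripper", "data": {"rows": [[0,[-0.0013,-0.0025,0.05],[0,0,0]],[0,[0,0,0.0438],[0,0,0]],[0,[0,0,0.0125],[0,0,0]],[0,[0,0,0.005],[0,0,0]],[0,[0,0,0],[0,0,0]],[0,[0,0,0],[0,0,0]]]}}

```text
time_s: 32.7
position: [0.6276, -0.1918, 0.0454]
ee_rot: [0.001, 1.0, -0.001, 0.002]
force: [0.5, 0.5, 0.3]
gripper_width: 0.513
grip_force: 63.1
```

{"op": "shift_gripper", "data": {"rows": [[0,[0,0,0.0025],[0,0,0]],[0,[0,0,0],[0,0,0]]]}}

```text
time_s: 32.9
position: [0.6272, -0.1912, 0.0423]
ee_rot: [0.0, 1.0, -0.0, 0.001]
force: [0.1, -0.5, -0.5]
gripper_width: 0.514
grip_force: 63.1
```

{"op": "shift_gripper", "data": {"rows": [[0,[0,0,0.0013],[0,0,0]],[0,[0,0,0],[0,0,0]]]}}

```text
time_s: 33.1
position: [0.6265, -0.1908, 0.04]
ee_rot: [0.0, 1.0, -0.0, 0.0]
force: [0.6, -0.0, -1.0]
gripper_width: 0.507
grip_force: 63.1
```

In the tool's units: 0.002 m / 0.8 = 0.0025.

{"op": "shift_gripper", "data": {"rows": [[0,[0,0,0.0025],[0,0,0]],[0,[0,0,0],[0,0,0]]]}}

```text
time_s: 33.3
position: [0.6264, -0.1908, 0.0376]
ee_rot: [0.0, 1.0, -0.0, -0.0]
force: [0.4, 0.2, -1.4]
gripper_width: 0.508
grip_force: 63.1
```

{"op": "shift_gripper", "data": {"rows": [[0,[0,0,0.0013],[0,0,0]],[0,[0,0,0],[0,0,0]]]}}

```text
time_s: 33.5
position: [0.6264, -0.1908, 0.0375]
ee_rot: [0.0, 1.0, -0.0, 0.0]
force: [-0.0, 0.6, 3.3]
gripper_width: 0.509
grip_force: 63.5
```

{"op": "shift_gripper", "data": {"rows": [[0,[0,0,0.0013],[0,0,0]],[0,[0,0,0],[0,0,0]]]}}

```text
time_s: 33.7
position: [0.6265, -0.1908, 0.0375]
ee_rot: [0.0, 1.0, -0.0, 0.0]
force: [-1.6, 2.4, 7.3]
gripper_width: 0.513
grip_force: 64.1
```

Seated. I'll release, rise, back off and check all five parts.

In the tool's units: -0.04 m / 0.8 = -0.05, -0.02 m / 0.8 = -0.025.

{"op": "shift_gripper", "data": {"rows": [[0.72,[0,0,0],[0,0,0]],[0.72,[0,0,0],[0,0,0]],[0.72,[0,0,0],[0,0,0]],[0.75,[0,0,-0.025],[0,0,0]],[0.8,[0,0,-0.05],[0,0,0]],[1,[0,0,-0.05],[0,0,0]],[1,[0,0,-0.05],[0,0,0]],[1,[0.05,0.025,-0.025],[0,0,0]],[1,[0.05,0.025,-0.025],[0,0,0]],[1,[0.05,0.025,-0.025],[0,0,0]]]}}

```text
time_s: 34.7
position: [0.5054, -0.1304, 0.236]
ee_rot: [0.001, 1.0, 0.0, -0.0]
force: [0.4, -0.1, 1.5]
gripper_width: 1.001
grip_force: 0.0
```

{"op": "shift_gripper", "data": {"rows": [[1,[0.05,0.025,-0.025],[0,0,0]],[1,[0.05,0.025,0],[0,0,0]],[1,[0.05,0.025,0],[0,0,0]],[1,[0.05,0.025,0],[0,0,0]],[1,[0,0,0],[0,0,0]],[1,[0,0,0],[0,0,0]]]}}

```text
time_s: 35.3
position: [0.3464, -0.0505, 0.256]
ee_rot: [0.0, 1.0, -0.0, 0.001]
force: [0.3, 0.1, 0.4]
gripper_width: 1.002
grip_force: 0.0
```

Run:
```python
from h import *
from station import manip, workorder, monitor, read_camera, camera_params
a=read_camera("scene")[150:410,80:540];b=read_camera("side")[150:370,180:560]
cv2.imwrite("pics/end.png",np.hstack([cv2.resize(a,(400,300)),cv2.resize(b,(400,300))]))
```

```text
(no output)
```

View pics/end.png

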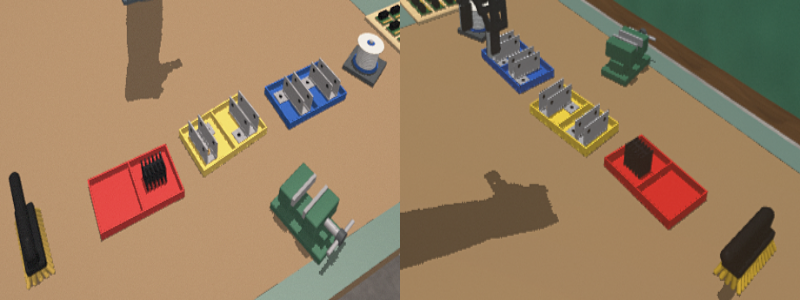

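The final view shows the heat sink upright in the red tray, both right-hand brackets in yellow and both left-hand brackets in blue, one part to a bay. The reel and brush haven't moved, so I'm handing in.

```bash
python3 -c "
from station import manip, workorder, monitor, read_camera, camera_params
print(workorder.sign_off())"
```

```text
the job is handed in; nothing more can be done
None
```

All five parts are kitted upright, one per bay (left-hand brackets in blue, right-hand in yellow, heat sink in red), with the reel and brush untouched, and the job was handed in at about 35 s.

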